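Load the sample rack in order

TASK

Move the four stoppered sample bottles from the blue carrier into the four wells of the aluminium rack, one bottle standing upright on the floor of each well, keeping their order: the bottle that stood at the robot's left end of the carrier's row goes into the well next to the index post, the next one into the next well, and so on to the well farthest from the post. Do not tip any bottle over on the way.

Things in the scene. Friction and masses are not known exactly. Their poses are not given: they have to be found in the camera images.
- bottle_a: loose amber glass sample bottle, about 70 g (it varies), round, 30 mm in diameter and straight from its underside up to 54 mm, white closure: a wide flat round cap (33 mm across, overhanging the glass a little); 68 mm tall in all. Origin at the centre of its underside, z up along its axis. Starts upright on seat_a, at any of the four places of the row. Best gripped on the straight glass, about 42 to 45 mm above its underside.
- bottle_b: loose amber glass sample bottle, about 70 g (it varies), round, 30 mm in diameter and straight from its underside up to 54 mm, white closure: a ball stopper (20 mm ball on a short stem); 80 mm tall in all. Origin at the centre of its underside, z up along its axis. Starts upright on seat_b, at any of the four places of the row. Best gripped on the straight glass, about 42 to 45 mm above its underside.
- bottle_c: loose amber glass sample bottle, about 70 g (it varies), round, 30 mm in diameter and straight from its underside up to 54 mm, white closure: a flat upright flag-shaped stopper (28 mm wide, 6 mm thick, on a thin stem); 83 mm tall in all. Origin at the centre of its underside, z up along its axis. Starts upright on seat_c, at any of the four places of the row. Best gripped on the straight glass, about 42 to 45 mm above its underside.
- bottle_d: loose amber glass sample bottle, about 70 g (it varies), round, 30 mm in diameter and straight from its underside up to 54 mm, white closure: a square block cap (19 mm square); 74 mm tall in all. Origin at the centre of its underside, z up along its axis. Starts upright on seat_d, at any of the four places of the row. Best gripped on the straight glass, about 42 to 45 mm above its underside.
- seat_a: fixed grey square pad 54 x 54 mm, 6 mm thick, on which bottle_a stands at the start, so that it marks where bottle_a stood in the row. Origin at the centre of its underside, y along the row towards the robot's left, z up. The four pads lie in one row 62 mm apart (centres), in random order, on a fixed blue carrier 84 x 290 mm whose rim is 14 mm high over the bench; the pads' tops are 12 mm over the bench.
- seat_b: fixed grey square pad 54 x 54 mm, 6 mm thick, on which bottle_b stands at the start, so that it marks where bottle_b stood in the row. Origin at the centre of its underside, y along the row towards the robot's left, z up. The four pads lie in one row 62 mm apart (centres), in random order, on a fixed blue carrier 84 x 290 mm whose rim is 14 mm high over the bench; the pads' tops are 12 mm over the bench.
- seat_c: fixed grey square pad 54 x 54 mm, 6 mm thick, on which bottle_c stands at the start, so that it marks where bottle_c stood in the row. Origin at the centre of its underside, y along the row towards the robot's left, z up. The four pads lie in one row 62 mm apart (centres), in random order, on a fixed blue carrier 84 x 290 mm whose rim is 14 mm high over the bench; the pads' tops are 12 mm over the bench.
- seat_d: fixed grey square pad 54 x 54 mm, 6 mm thick, on which bottle_d stands at the start, so that it marks where bottle_d stood in the row. Origin at the centre of its underside, y along the row towards the robot's left, z up. The four pads lie in one row 62 mm apart (centres), in random order, on a fixed blue carrier 84 x 290 mm whose rim is 14 mm high over the bench; the pads' tops are 12 mm over the bench.
- rack: fixed aluminium block 80 (x) x 290 (y) x 22 mm (z) standing on the bench, the rack to fill. Origin at the centre of its underside, y along its length (within about 0.35 rad of the world's y), z up. Four round wells in one row at x = 0, y = +93, +31, -31 and -93 mm, 46 mm in diameter and 14 mm deep: their floor is 8 mm above the rack's underside and looks dark, so a bottle has 8 mm of play on each side. The rack and the carrier stand side by side, either one on the left.
- post: fixed index post standing on the top of one end of the rack (at x = 0, y = +132 or -132 mm of the rack, a different end from start to start): steel pin 10 mm thick with a white round head 18 mm across, 44 mm tall, its top 66 mm over the bench. Origin at its foot, on the rack's top, 39 mm from the centre of the nearest well. The opposite end carries only a low dark flat bar 6 mm high.
There are look-alikes about, which are no part of the job. Leave any red look-alike of the bottle_b alone.

How it is judged:
By the outcome, as a careful person would: the job done as asked, in the order asked, and still so for the second after the job is handed in, with the robot touching nothing.
It also fails if it takes over 106 s, if anything falls off the work surface, if the arm or the gripper's body presses on something with over 40 N, if the wrist force passes 120 N, or if a joint passes its speed limit or range.

ROBOT

A 6-joint arm with a two-finger parallel gripper is mounted at the origin on the work surface. World frame = base frame: x ahead of the robot, y to its left, z up, the work surface at z = 0. Lengths are in m, angles in degrees, forces in N, time in s.
With the tool pointing down it reaches from about 0.225 to 0.725 m from the base axis. Payload 3.1 kg.
Tool frame: the origin (TCP) lies on the front face of the gripper's body, between the roots of the fingers; the fingertips stand 73 mm ahead of it and the grasp point (between the pads) lies 54 mm ahead of it (pinch_z is the distance from the TCP to the grasp point, in m); z points along the fingers, y is the line along which they close (so a half turn about z gives the same grasp; the last joint's range is limited). The gripper opens to 85 mm and grips with 20 to 120 N. Pads are 22 mm wide; open, the fingers measure 114 mm over their backs; the gripper's body (76 mm by 85 mm) begins 54 mm behind the grasp point. The pads swing forward as they close: fully open they stand 13 mm farther back than shut.
Start: joints at [57.651, 2.75, 5.684, 92.934, 0, 82.678], TCP at [0.222, 0.476, 0.304] pointing down, gripper open.
Joint ranges: [-166.93, 166.93], [-56.73, 111.36], [-69.38, 81.34], [-121.58, 131.49], [-85.45, 84.26], [-180, 180]. Speed limits (degrees/s): [159.86, 159.86, 180, 180, 180, 180].

INTERFACE

Orientations are given as a 3x3 rotation matrix whose columns are the frame's x, y, z axes.
In Python, from plant import * gives the robot as it stands.
- The arm moves only by the shell command python3 -m inch 'ROWS'. ROWS is JSON, a list of rows, each an object with "travel": the shift along the world's x, y, z normalised to -1 to 1, where 1 is 0.25 m, a list of three; "twist": the turn about the world's z normalised to -1 to 1, where 1 is 180 degrees; "fingers": the opening, from 0 (shut) to 1 (fully open). A call has 1 to 12 rows; each row is the pose to reach, as a shift and turn from the pose commanded when the call began, turning the shorter way round; what a row does not reach only later rows make up. A row lasts 1/10 s, in which the tool goes at most 50 mm and 8.59 degrees, less where a joint would pass 70% of its speed; a pose out of reach is approached as far as the arm can. A call with a number of a shift or a turn outside -1 to 1 is refused whole. A call with a gripper value outside its range is refused whole. The fingers move at their own pace and stop on an object; the grip force is fixed at half the most. Time passes only in rows, so rows that repeat a pose let the fingers close. It gives the time, the measured TCP pose, the force, the opening and the grip force at its end, in the units of the state.
- observe(): the state, without advancing time (a new reading comes with each control period).
- capture(name): name is "scene" or "top" or "wrist"; returns a dict with "pixels" (400x640x3 uint8, red, green, blue), "depth" (400x640 float32, m along the optical axis (not along the pixel's ray), 0 where there is no reading), "fx", "fy", "cx", "cy" (pixels), "extrinsics" (4x4, takes a point from world to camera coordinates). Camera axes: x right, y down, z forward; pixel columns grow to the right and rows downward; lengths in m; the calibration is good to about 2 mm. A picture is of the moment at which its call begins.
- close_job(): hands the job in; it is judged then, once.
The state is a dict: "time": time; "qpos": joint angles; "joint_velocities": joint speeds; "tau": joint torques, N m; "eef_pos": TCP position; "eef_rot": TCP orientation; "wrist_force": force on the tool from outside, world axes, zero at the start; "ft_torque": the same for the moment, N m; "gripper_width": opening from 0.0 (shut) to 1.0 (fully open); "finger_force": force on a finger pad.
Only numpy, scipy, OpenCV 4.12 (cv2) and the standard library are available. Lean on these libraries where they do the work, as an engineer would, in place of code of your own. Each camera call takes 0.05 s, during which the arm holds its last target. There are 200 camera calls.

## Working session

There is one attempt and no reset: what is moved stays moved. The work goes in short steps, Python scripts to look and compute and a shell command to move; the robot and the scene stay as the last step left them, time stands still between calls to the robot, and variables do not carry over. Pictures are saved under pics/ and viewed, at most 14 in all, crops included, and the job is handed in when it is done.

```bash
mkdir -p pics; ls; cat > h.py <<'E'
from plant import *
import numpy as np, cv2
def cap(n,f):
    c=capture(n); cv2.imwrite('pics/'+f+'.png',c['pixels'][:,:,::-1]); np.savez('pics/'+f+'.npz',**c); return c
def load(f): return dict(np.load('pics/'+f+'.npz'))
def world(c):
    v,u=np.mgrid[0:400,0:640]; d=c['depth']
    p=np.stack([(u-c['cx'])/c['fx']*d,(v-c['cy'])/c['fy']*d,d],-1)
    E=c['extrinsics']; return (p-E[:3,3])@E[:3,:3]
E
python3 - <<'E'
from h import *
o=observe();print(o)
cap('top','top0');cap('scene','sc0')
E
```

```text
pics
{'time': 0.0, 'qpos': array([5.76503233e+01, 2.79224534e+00, 5.59003783e+00, 9.29317829e+01,
       8.61541943e-04, 8.26783738e+01]), 'joint_velocities': array([ 0.00333925,  0.08059532, -0.04309183,  0.11112259, -0.01986399,
        0.0456982 ]), 'tau': array([-6.37315934e-04, -3.38778770e+01,  3.20017684e+01,  2.01171072e-02,
       -1.94576987e-04, -6.50716387e-06]), 'eef_pos': array([0.22187246, 0.47532842, 0.30270903]), 'eef_rot': array([[-9.06100570e-01,  4.23060467e-01, -1.26403759e-03],
       [ 4.23062239e-01,  9.06098488e-01, -1.96757515e-03],
       [ 3.12939294e-04, -2.31758754e-03, -9.99997265e-01]]), 'wrist_force': array([ 0.53284296, -0.14391574,  0.28293714]), 'ft_torque': array([-0.01423903, -0.02396434, -0.05762763]), 'finger_force': 0.0, 'gripper_width': 1.0009496838475938}
```

View pics/top0.png

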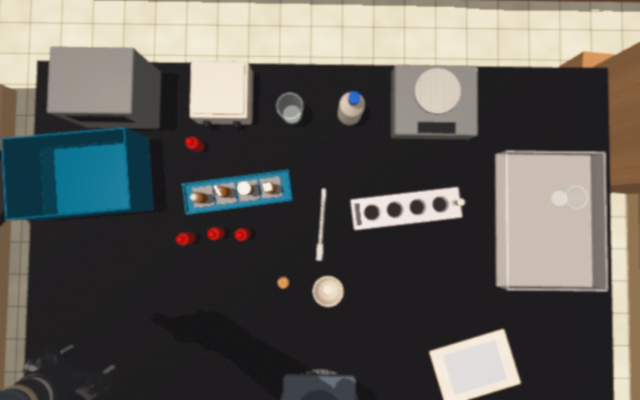

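View pics/sc0.png

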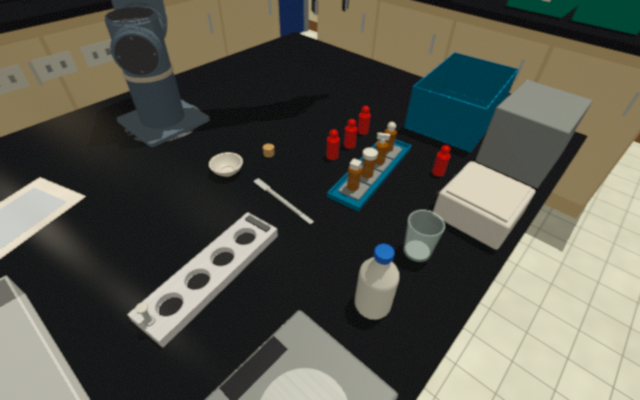

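The top view shows the carrier on the robot's left, with bottles at about (199,197), (222,190), (245,188) and (269,187). The rack is on the right with wells at (372,212), (395,210), (417,207) and (440,204), and the post at (461,203) is at its right end. Red look-alikes are at (185,239), (215,233), (242,234) and (194,144).

```bash
python3 - <<'E'
from h import *
c=load('top0');W=world(c);P=c['pixels'].astype(int)
def rep(n,m,):
    k,l,s,ce=cv2.connectedComponentsWithStats(m.astype(np.uint8))
    for i in range(1,k):
        if s[i,4]>15:
            w=W[l==i]; (rc,sz,a)=cv2.minAreaRect((w[:,:2]*1000).astype(np.float32))
            print(n,ce[i].round(),s[i,4],w.mean(0).round(3),'zmax',w[:,2].max().round(3),'rect',np.round(rc),np.round(sz),round(a,1))
x,y,z=W[...,0],W[...,1],W[...,2]
roi=np.zeros(z.shape,bool);roi[130:260,165:300]=1
r=(P[...,0]>120)&(P[...,1]<60)
rep('red',roi&r)
rep('carrier',roi&~r&(z>.009)&(z<.03)&(P[...,2]>90))
rep('bott',roi&~r&(z>.045))
roi[:]=0;roi[180:235,340:475]=1
rep('rack',roi&(z>.016))
rep('post',roi&(z>.05))
roi[:]=0;roi[180:235,362:452]=1
rep('well',roi&(z<.0165)&(z>.004))
im=c['pixels'][:,:,::-1]
a=cv2.resize(im[130:255,165:300],None,fx=5,fy=4.8*1,interpolation=cv2.INTER_CUBIC);cv2.imwrite('pics/crop1.png',a[:600])
E
```

```text
red [192. 142.] 128 [0.709 0.336 0.068] zmax 1.048 rect [623. 196.] [419.  32.] 58.9
red [214. 233.] 124 [0.475 0.276 0.061] zmax 0.083 rect [472. 286.] [31. 44.] 7.2
red [241. 234.] 125 [0.474 0.204 0.068] zmax 1.048 rect [490. 118.] [ 32. 232.] 11.5
red [183. 239.] 132 [0.46  0.356 0.06 ] zmax 0.083 rect [457. 370.] [31. 52.] 6.9
carrier [231. 193.] 540 [0.581 0.245 0.014] zmax 0.029 rect [586. 230.] [ 84. 291.] 8.3
carrier [270. 187.] 230 [0.6   0.138 0.012] zmax 0.017 rect [599. 138.] [61. 56.] 5.9
carrier [229. 185.] 73 [0.603 0.251 0.012] zmax 0.023 rect [607. 255.] [46. 20.] 75.5
carrier [252. 182.] 55 [0.612 0.187 0.012] zmax 0.017 rect [611. 190.] [14. 35.] 0.0
carrier [204. 190.] 133 [0.59  0.317 0.013] zmax 0.022 rect [584. 323.] [33. 59.] 6.3
carrier [248. 197.] 120 [0.571 0.199 0.013] zmax 0.021 rect [569. 196.] [60. 24.] 88.1
carrier [225. 200.] 131 [0.563 0.259 0.013] zmax 0.022 rect [563. 258.] [22. 55.] 0.9
bott [244. 188.] 150 [0.592 0.197 0.078] zmax 0.085 rect [592. 198.] [31. 32.] 0.8
bott [268. 187.] 117 [0.594 0.135 0.076] zmax 0.091 rect [595. 137.] [28. 28.] 24.8
bott [220. 191.] 131 [0.583 0.255 0.082] zmax 1.048 rect [551. 142.] [270.  29.] 74.5
bott [197. 197.] 134 [0.567 0.317 0.074] zmax 0.096 rect [567. 321.] [26. 28.] 84.2
rack [406. 208.] 2348 [ 0.547 -0.229  0.027] zmax 1.048 rect [ 541. -183.] [ 80. 383.] 7.5
post [460. 202.] 40 [ 0.562 -0.341  0.115] zmax 1.048 rect [ 550. -179.] [ 16. 377.] 4.2
well [439. 204.] 216 [ 0.56  -0.324  0.009] zmax 0.016 rect [ 560. -324.] [43. 42.] 42.1
well [417. 207.] 217 [ 0.551 -0.262  0.009] zmax 0.016 rect [ 551. -262.] [43. 43.] 41.7
well [394. 209.] 220 [ 0.543 -0.2    0.009] zmax 0.016 rect [ 544. -200.] [44. 43.] 0.7
well [371. 212.] 223 [ 0.535 -0.138  0.009] zmax 0.016 rect [ 535. -137.] [44. 44.] 1.6
```

View pics/crop1.png

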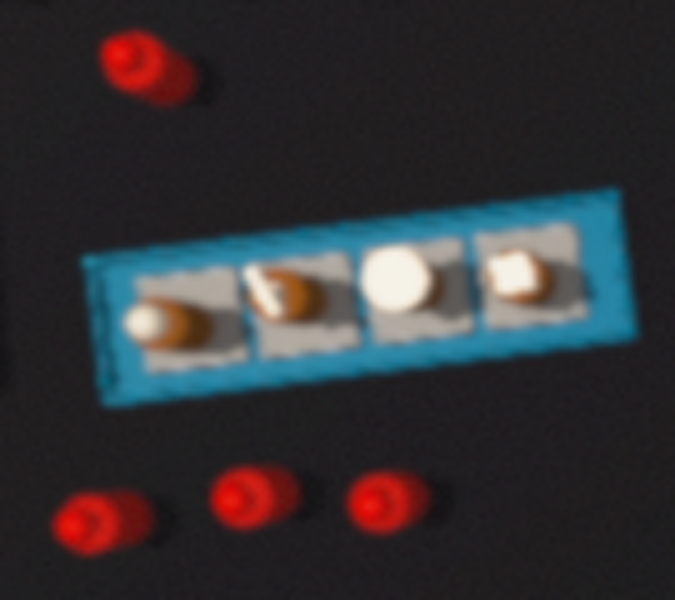

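```bash
python3 -m inch '[{"travel":[1,-0.98,0],"twist":-0.315,"fingers":1},{"travel":[1,-0.98,0],"twist":-0.315,"fingers":1},{"travel":[1,-0.98,0],"twist":-0.315,"fingers":1},{"travel":[1,-0.98,0],"twist":-0.315,"fingers":1},{"travel":[1,-0.98,0],"twist":-0.315,"fingers":1},{"travel":[1,-0.98,0],"twist":-0.315,"fingers":1},{"travel":[1,-0.98,0],"twist":-0.315,"fingers":1},{"travel":[1,-0.98,0],"twist":-0.315,"fingers":1},{"travel":[1,-0.98,0],"twist":-0.315,"fingers":1},{"travel":[1,-0.98,0],"twist":-0.315,"fingers":1},{"travel":[1,-0.98,0],"twist":-0.315,"fingers":1},{"travel":[1,-0.98,0],"twist":-0.315,"fingers":1}]'
python3 - <<'E'
from h import *
c=cap('wrist','w0');print(c['extrinsics'].round(3))
E
```

```text
time: 1.3
eef_pos: [0.4713, 0.2318, 0.3041]
eef_rot: [[-0.146, 0.989, 0.0], [0.989, 0.146, 0.0], [0.0, 0.0, -1.0]]
wrist_force: [-0.1, 0.1, 0.1]
gripper_width: 1.001
finger_force: 0.0
[[ 0.989  0.146  0.    -0.501]
 [ 0.14  -0.953  0.267  0.12 ]
 [ 0.039 -0.265 -0.964  0.422]
 [ 0.     0.     0.     1.   ]]
```

View pics/w0.png

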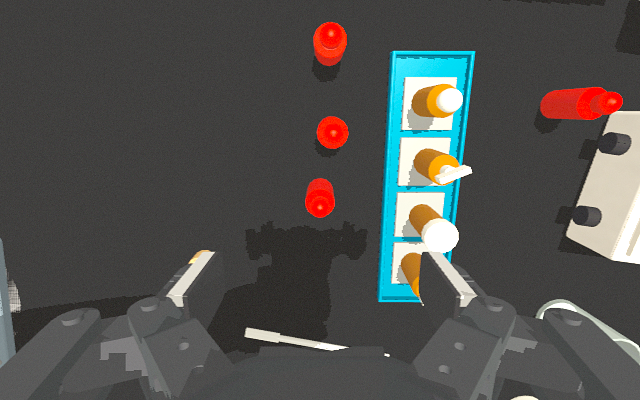

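The wrist view shows ball at (449,100), flag at (455,173), flat cap at (440,236) and block (410,280, hidden by the finger). All four sit in the blue carrier, with the reds beside it. Next I fit circles to the glass.

```bash
cat >> h.py <<'E'
from scipy.optimize import least_squares
def glass(c,guess,zb):
    W=world(c);P=c['pixels'].astype(int);w=W.reshape(-1,3);p=P.reshape(-1,3)
    g=np.array(guess); m=(np.hypot(*(w[:,:2]-g).T)<.026)&(w[:,2]>zb+.008)&(w[:,2]<zb+.05)&(p[:,0]>p[:,2]*1.8)
    q=w[m,:2]
    if len(q)<20: return None
    r=least_squares(lambda s:np.hypot(*(q-s).T)-.015,g,loss='soft_l1',f_scale=.001)
    return r.x.round(4),len(q),round(float(np.sqrt(2*r.cost/len(q))),4)
E
python3 - <<'E'
from h import *
for f in ('top0','w0'):
    c=load(f);W=world(c)
    for n,g,t in (('b',(.568,.319),.092),('c',(.583,.257),.095),('a',(.592,.198),.08),('d',(.595,.137),.086)):
        w=W[(np.hypot(W[...,0]-g[0],W[...,1]-g[1])<.03)&(W[...,2]>t-.012)&(W[...,2]<t+.006)]
        print(f,n,glass(c,g,.012),'top',len(w),((w.max(0)+w.min(0))/2).round(4) if len(w) else 0)
E
```

```text
top0 b (array([0.5679, 0.323 ]), 38, 0.0004) top 52 [0.5682 0.322  0.0884]
top0 c (array([0.584 , 0.2618]), 32, 0.0004) top 40 [0.5836 0.2606 0.0912]
top0 a None top 138 [0.5917 0.1981 0.0779]
top0 d None top 62 [0.5949 0.1372 0.0826]
w0 b (array([0.5699, 0.3228]), 353, 0.0002) top 479 [0.5688 0.3225 0.087 ]
w0 c (array([0.586 , 0.2614]), 372, 0.0002) top 391 [0.5851 0.2616 0.0904]
w0 a (array([0.5945, 0.1983]), 429, 0.0003) top 980 [0.5939 0.1991 0.0757]
w0 d (array([0.5977, 0.1377]), 373, 0.0003) top 11 [0.5899 0.1291 0.0805]
```

```bash
python3 -m inch '[{"travel":[0.388,0.368,0],"twist":0,"fingers":1},{"travel":[0.388,0.368,0],"twist":0,"fingers":1},{"travel":[0.388,0.368,0],"twist":0,"fingers":1},{"travel":[0.388,0.368,0],"twist":0,"fingers":1},{"travel":[0.388,0.368,-0.2],"twist":0,"fingers":1},{"travel":[0.388,0.368,-0.4],"twist":0,"fingers":1},{"travel":[0.388,0.368,-0.55],"twist":0,"fingers":1},{"travel":[0.388,0.368,-0.65],"twist":0,"fingers":1},{"travel":[0.388,0.368,-0.72],"twist":0,"fingers":1},{"travel":[0.388,0.368,-0.76],"twist":0,"fingers":1},{"travel":[0.388,0.368,-0.788],"twist":0,"fingers":1},{"travel":[0.388,0.368,-0.788],"twist":0,"fingers":1}]' && python3 -m inch '[{"travel":[0,0,0],"twist":0,"fingers":0.3},{"travel":[0,0,0],"twist":0,"fingers":0.3},{"travel":[0,0,0],"twist":0,"fingers":0.2},{"travel":[0,0,0],"twist":0,"fingers":0.2},{"travel":[0,0,0],"twist":0,"fingers":0.1},{"travel":[0,0,0],"twist":0,"fingers":0.1},{"travel":[0,0,0],"twist":0,"fingers":0},{"travel":[0,0,0],"twist":0,"fingers":0},{"travel":[0,0,0],"twist":0,"fingers":0},{"travel":[0,0,0],"twist":0,"fingers":0}]'
```

```text
time: 2.55
eef_pos: [0.5687, 0.3227, 0.1069]
eef_rot: [[-0.144, 0.99, -0.0], [0.99, 0.144, -0.0], [-0.0, -0.0, -1.0]]
wrist_force: [-0.5, -0.4, -0.1]
gripper_width: 0.997
finger_force: 0.0
time: 3.55
eef_pos: [0.5696, 0.323, 0.108]
eef_rot: [[-0.144, 0.99, 0.002], [0.99, 0.144, 0.001], [0.0, 0.002, -1.0]]
wrist_force: [-0.4, 1.1, 5.2]
gripper_width: 0.335
finger_force: 59.4
```

```bash
python3 -m inch '[{"travel":[0,0,0.06],"twist":0,"fingers":0},{"travel":[0,0,0.18],"twist":0,"fingers":0},{"travel":[0,0,0.32],"twist":0,"fingers":0},{"travel":[0,0,0.44],"twist":0,"fingers":0},{"travel":[0,0,0.5],"twist":0,"fingers":0},{"travel":[0,-0.06,0.5],"twist":0,"fingers":0},{"travel":[0,-0.18,0.5],"twist":0,"fingers":0},{"travel":[0,-0.33,0.5],"twist":0,"fingers":0},{"travel":[0,-0.5,0.5],"twist":0,"fingers":0},{"travel":[0,-0.66,0.5],"twist":0,"fingers":0},{"travel":[0,-0.82,0.5],"twist":0,"fingers":0},{"travel":[0,-0.98,0.5],"twist":0,"fingers":0}]' && python3 -m inch '[{"travel":[0,-0.16,0],"twist":0,"fingers":0},{"travel":[0,-0.32,0],"twist":0,"fingers":0},{"travel":[0,-0.48,0],"twist":0,"fingers":0},{"travel":[0,-0.64,0],"twist":0,"fingers":0},{"travel":[0,-0.78,0],"twist":0,"fingers":0},{"travel":[0,-0.88,0],"twist":0,"fingers":0},{"travel":[0,-0.96,0],"twist":0,"fingers":0},{"travel":[0,-1,0],"twist":0,"fingers":0},{"travel":[0,-1,0],"twist":0,"fingers":0}]'
python3 - <<'E'
from h import *
c=cap('wrist','w1')
E
```

```text
time: 4.75
eef_pos: [0.5673, 0.0751, 0.2289]
eef_rot: [[-0.143, 0.99, -0.005], [0.99, 0.143, -0.001], [0.0, -0.005, -1.0]]
wrist_force: [0.4, 0.4, -1.8]
gripper_width: 0.329
finger_force: 59.2
time: 5.65
eef_pos: [0.5678, -0.1735, 0.2297]
eef_rot: [[-0.141, 0.99, -0.003], [0.99, 0.141, 0.001], [0.002, -0.003, -1.0]]
wrist_force: [0.5, 0.5, -0.3]
gripper_width: 0.333
finger_force: 59.2
```

View pics/w1.png

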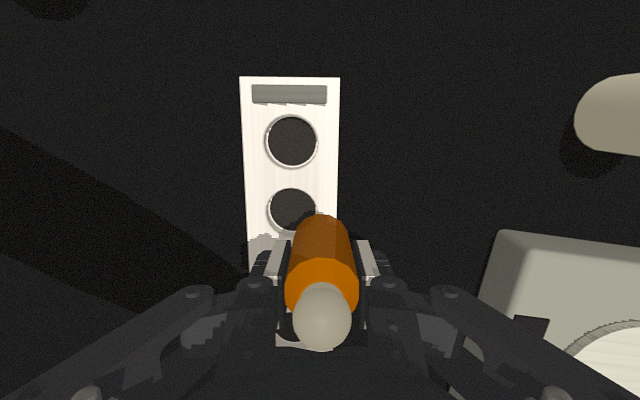

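The bottle hangs straight in the gripper. The two wells by the dark bar are at (291,141) and (292,210). I'll refine the rack pose from the rims.

```bash
cat > rk.py <<'E'
from h import *
import sys
def rack(f,guess):
    c=load(f);W=world(c);out=[]
    E=c['extrinsics'];cam=-E[:3,:3].T@E[:3,3]
    v,u=np.mgrid[0:400,0:640];r=np.stack([(u-c['cx'])/c['fx'],(v-c['cy'])/c['fy'],np.ones(u.shape)],-1)@E[:3,:3]
    T=cam+r*((.022-cam[2])/r[...,2])[...,None]   # ray at rack top plane
    for g in guess:
        # rim: hit-on-top pixels (z~.022) just outside hole; fit largest empty circle radius
        m=(np.abs(W[...,2]-.022)<.003)&(np.hypot(T[...,0]-g[0],T[...,1]-g[1])<.045)
        q=T[m][:,:2]
        a=np.arctan2(q[:,1]-g[1],q[:,0]-g[0]);d=np.hypot(*(q-g).T);e=[]
        for k in range(-18,18):
            s=(a>=k*np.pi/18)&(a<(k+1)*np.pi/18)&(d>.015)
            if s.sum()>3: e.append(q[s][d[s].argmin()])
        e=np.array(e)
        x=least_squares(lambda s:np.hypot(*(e-s[:2]).T)-s[2],[*g,.023],loss='soft_l1',f_scale=.001).x
        out.append(x);print(f,np.array(g),x.round(4),len(e))
    return out
G=[(.5345,-.1375),(.544,-.2),(.551,-.262),(.560,-.324)]
if __name__=='__main__':
    rack('top0',G); rack('w1',G[:2])
E
python3 rk.py
```

```text
top0 [ 0.5345 -0.1375] [ 0.5348 -0.1362  0.024 ] 36
top0 [ 0.544 -0.2  ] [ 0.5428 -0.1979  0.024 ] 36
top0 [ 0.551 -0.262] [ 0.5511 -0.2592  0.0239] 36
top0 [ 0.56  -0.324] [ 0.5592 -0.3208  0.024 ] 36
w1 [ 0.5345 -0.1375] [ 0.5366 -0.1363  0.0227] 36
w1 [ 0.544 -0.2  ] [ 0.5445 -0.1974  0.0226] 29
```

```bash
python3 -m inch '[{"travel":[-0.01,-0.15,0],"twist":0,"fingers":0},{"travel":[-0.02,-0.3,0],"twist":0,"fingers":0},{"travel":[-0.03,-0.45,0],"twist":0,"fingers":0},{"travel":[-0.036,-0.55,0],"twist":0,"fingers":0},{"travel":[-0.036,-0.596,0],"twist":0,"fingers":0},{"travel":[-0.036,-0.596,-0.06],"twist":0,"fingers":0},{"travel":[-0.036,-0.596,-0.18],"twist":0,"fingers":0},{"travel":[-0.036,-0.596,-0.3],"twist":0,"fingers":0},{"travel":[-0.036,-0.596,-0.38],"twist":0,"fingers":0},{"travel":[-0.036,-0.596,-0.43],"twist":0,"fingers":0},{"travel":[-0.036,-0.596,-0.46],"twist":0,"fingers":0},{"travel":[-0.036,-0.596,-0.46],"twist":0,"fingers":0}]' && python3 -m inch '[{"travel":[0,0,-0.02],"twist":0,"fingers":0},{"travel":[0,0,-0.04],"twist":0,"fingers":0},{"travel":[0,0,-0.04],"twist":0,"fingers":0},{"travel":[0,0,-0.04],"twist":0,"fingers":0}]'
```

```text
time: 6.9
eef_pos: [0.5598, -0.3199, 0.1157]
eef_rot: [[-0.145, 0.989, -0.002], [0.989, 0.145, 0.002], [0.002, -0.001, -1.0]]
wrist_force: [-0.3, -0.3, -0.4]
gripper_width: 0.334
finger_force: 59.2
time: 7.3
eef_pos: [0.5602, -0.3215, 0.1073]
eef_rot: [[-0.144, 0.99, 0.0], [0.99, 0.144, -0.0], [-0.0, 0.0, -1.0]]
wrist_force: [-0.1, 0.7, 0.1]
gripper_width: 0.331
finger_force: 59.2
```

```bash
python3 -m inch '[{"travel":[0,0,-0.008],"twist":0,"fingers":0},{"travel":[0,0,-0.008],"twist":0,"fingers":0},{"travel":[0,0,-0.012],"twist":0,"fingers":0},{"travel":[0,0,-0.012],"twist":0,"fingers":0}]'; python3 -c "
from h import *
c=cap('wrist','w2')"
```

```text
time: 7.7
eef_pos: [0.5602, -0.3214, 0.1041]
eef_rot: [[-0.144, 0.99, 0.0], [0.99, 0.144, -0.0], [-0.0, 0.0, -1.0]]
wrist_force: [-0.4, -0.4, 0.2]
gripper_width: 0.338
finger_force: 59.3
```

View pics/w2.png

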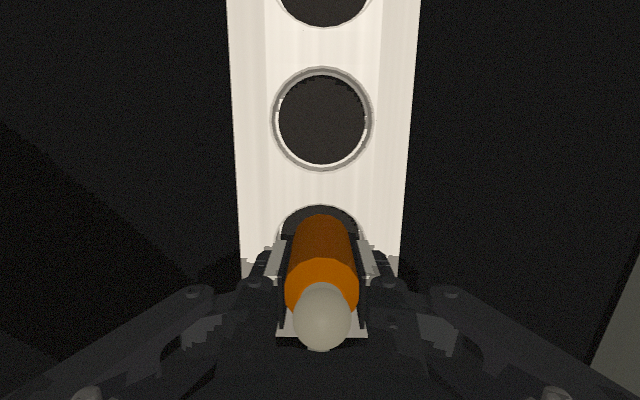

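The bottle is in the well and laterally centred (hole edge around x=281–359, bottle at x=321). I'll go down 1 mm more, release and lift.

```bash
python3 -m inch '[{"travel":[0,0,-0.004],"twist":0,"fingers":0},{"travel":[0,0,-0.004],"twist":0,"fingers":0.45},{"travel":[0,0,-0.004],"twist":0,"fingers":0.6},{"travel":[0,0,-0.004],"twist":0,"fingers":0.8},{"travel":[0,0,-0.004],"twist":0,"fingers":1},{"travel":[0,0,-0.004],"twist":0,"fingers":1},{"travel":[0,0,-0.004],"twist":0,"fingers":1},{"travel":[0,0,-0.004],"twist":0,"fingers":1}]'
python3 -m inch '[{"travel":[0,0,0.05],"twist":0,"fingers":1},{"travel":[0,0,0.15],"twist":0,"fingers":1},{"travel":[0,0,0.3],"twist":0,"fingers":1},{"travel":[0,0,0.5],"twist":0,"fingers":1},{"travel":[0,0.2,0.6],"twist":0,"fingers":1},{"travel":[0,0.4,0.6],"twist":0,"fingers":1},{"travel":[0,0.6,0.6],"twist":0,"fingers":1},{"travel":[0,0.8,0.6],"twist":0,"fingers":1},{"travel":[0,1,0.6],"twist":0,"fingers":1},{"travel":[0,1,0.6],"twist":0,"fingers":1}]'
python3 -c "
from h import *
c=cap('top','t1')
print(glass(c,(.56,-.321),.008))
im=c['pixels'][165:245,330:490,::-1];cv2.imwrite('pics/t1c.png',cv2.resize(im,None,fx=5,fy=5))"
```

```text
time: 8.55
eef_pos: [0.5601, -0.3213, 0.1029]
eef_rot: [[-0.144, 0.99, -0.0], [0.99, 0.144, 0.0], [0.0, -0.0, -1.0]]
wrist_force: [-0.5, -0.1, -0.6]
gripper_width: 1.002
finger_force: 0.0
time: 9.55
eef_pos: [0.5598, -0.066, 0.2547]
eef_rot: [[-0.151, 0.989, 0.002], [0.989, 0.15, 0.002], [0.002, 0.002, -1.0]]
wrist_force: [0.0, 0.4, 0.1]
gripper_width: 0.997
finger_force: 0.0
(array([ 0.5599, -0.3221]), 53, 0.0004)
```

View pics/t1c.png

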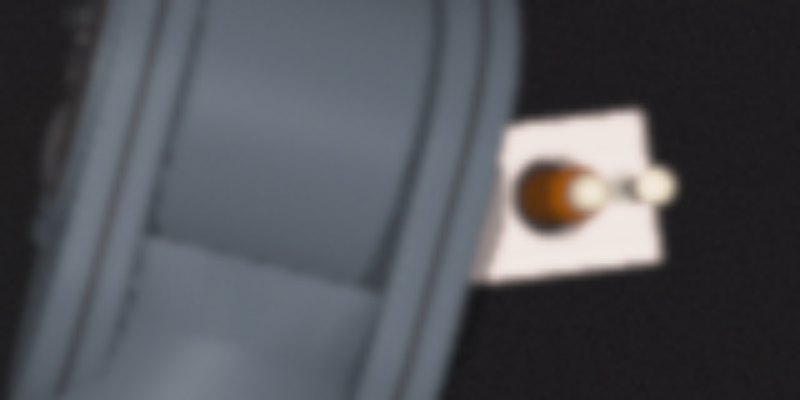

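The bottle stands upright in the well next to the post, with the ball at (590,192) and the post head at (656,186) in the crop. Next is bottle c.

```bash
python3 -m inch '[{"travel":[0.1,1,0],"twist":0,"fingers":1},{"travel":[0.1,1,0],"twist":0,"fingers":1},{"travel":[0.1,1,0],"twist":0,"fingers":1},{"travel":[0.1,1,0],"twist":0,"fingers":1},{"travel":[0.1,1,0],"twist":0,"fingers":1},{"travel":[0.1,1,0],"twist":0,"fingers":1}]' && python3 -m inch '[{"travel":[0,0.18,0],"twist":0,"fingers":1},{"travel":[0,0.28,0],"twist":0,"fingers":1},{"travel":[0,0.33,0],"twist":0,"fingers":1},{"travel":[0,0.33,0],"twist":0,"fingers":1},{"travel":[0,0.33,-0.15],"twist":0,"fingers":1},{"travel":[0,0.33,-0.3],"twist":0,"fingers":1},{"travel":[0,0.33,-0.42],"twist":0,"fingers":1},{"travel":[0,0.33,-0.51],"twist":0,"fingers":1},{"travel":[0,0.33,-0.56],"twist":0,"fingers":1},{"travel":[0,0.33,-0.584],"twist":0,"fingers":1},{"travel":[0,0.33,-0.584],"twist":0,"fingers":1}]' && python3 -m inch '[{"travel":[0,0,0],"twist":0,"fingers":0.3},{"travel":[0,0,0],"twist":0,"fingers":0.3},{"travel":[0,0,0],"twist":0,"fingers":0.2},{"travel":[0,0,0],"twist":0,"fingers":0.2},{"travel":[0,0,0],"twist":0,"fingers":0.1},{"travel":[0,0,0],"twist":0,"fingers":0.1},{"travel":[0,0,0],"twist":0,"fingers":0},{"travel":[0,0,0],"twist":0,"fingers":0}]'
```

```text
time: 10.2
eef_pos: [0.5855, 0.1831, 0.2531]
eef_rot: [[-0.15, 0.989, 0.001], [0.989, 0.15, 0.002], [0.002, 0.001, -1.0]]
wrist_force: [0.3, -0.9, 0.3]
gripper_width: 1.003
finger_force: 0.0
time: 11.3
eef_pos: [0.5853, 0.2602, 0.1069]
eef_rot: [[-0.143, 0.99, -0.0], [0.99, 0.143, -0.0], [-0.0, -0.0, -1.0]]
wrist_force: [0.3, -0.2, 0.2]
gripper_width: 0.998
finger_force: 0.0
time: 12.1
eef_pos: [0.5857, 0.2615, 0.1081]
eef_rot: [[-0.144, 0.99, 0.002], [0.99, 0.144, 0.001], [0.0, 0.002, -1.0]]
wrist_force: [-0.4, -0.8, 6.2]
gripper_width: 0.335
finger_force: 59.3
```

```bash
python3 -m inch '[{"travel":[0,0,0.06],"twist":0,"fingers":0},{"travel":[0,0,0.18],"twist":0,"fingers":0},{"travel":[0,0,0.32],"twist":0,"fingers":0},{"travel":[0,0,0.44],"twist":0,"fingers":0},{"travel":[0,0,0.5],"twist":0,"fingers":0},{"travel":[0,-0.06,0.5],"twist":0,"fingers":0},{"travel":[0,-0.18,0.5],"twist":0,"fingers":0},{"travel":[0,-0.33,0.5],"twist":0,"fingers":0},{"travel":[0,-0.5,0.5],"twist":0,"fingers":0},{"travel":[0,-0.66,0.5],"twist":0,"fingers":0},{"travel":[0,-0.82,0.5],"twist":0,"fingers":0},{"travel":[0,-0.98,0.5],"twist":0,"fingers":0}]' && python3 -m inch '[{"travel":[-0.02,-0.16,0],"twist":0,"fingers":0},{"travel":[-0.04,-0.32,0],"twist":0,"fingers":0},{"travel":[-0.06,-0.48,0],"twist":0,"fingers":0},{"travel":[-0.08,-0.64,0],"twist":0,"fingers":0},{"travel":[-0.1,-0.78,0],"twist":0,"fingers":0},{"travel":[-0.12,-0.88,0],"twist":0,"fingers":0},{"travel":[-0.132,-0.96,0],"twist":0,"fingers":0},{"travel":[-0.132,-1,0],"twist":0,"fingers":0}]' && python3 -m inch '[{"travel":[0,-0.06,0],"twist":0,"fingers":0},{"travel":[0,-0.103,0],"twist":0,"fingers":0},{"travel":[0,-0.103,0],"twist":0,"fingers":0},{"travel":[0,-0.103,-0.1],"twist":0,"fingers":0},{"travel":[0,-0.103,-0.22],"twist":0,"fingers":0},{"travel":[0,-0.103,-0.32],"twist":0,"fingers":0},{"travel":[0,-0.103,-0.4],"twist":0,"fingers":0},{"travel":[0,-0.103,-0.44],"twist":0,"fingers":0},{"travel":[0,-0.103,-0.47],"twist":0,"fingers":0},{"travel":[0,-0.103,-0.49],"twist":0,"fingers":0},{"travel":[0,-0.103,-0.5],"twist":0,"fingers":0},{"travel":[0,-0.103,-0.5],"twist":0,"fingers":0}]'; python3 -c "
from h import *
c=cap('wrist','w3')"
```

```text
time: 13.3
eef_pos: [0.5833, 0.0137, 0.2289]
eef_rot: [[-0.143, 0.99, -0.005], [0.99, 0.143, -0.0], [0.001, -0.005, -1.0]]
wrist_force: [0.8, -0.2, -0.3]
gripper_width: 0.337
finger_force: 59.2
time: 14.1
eef_pos: [0.5499, -0.2359, 0.229]
eef_rot: [[-0.141, 0.99, -0.005], [0.99, 0.141, 0.002], [0.002, -0.004, -1.0]]
wrist_force: [0.1, -1.2, -0.4]
gripper_width: 0.333
finger_force: 59.2
time: 15.3
eef_pos: [0.5525, -0.2597, 0.1075]
eef_rot: [[-0.144, 0.99, 0.001], [0.99, 0.144, -0.001], [-0.001, 0.001, -1.0]]
wrist_force: [-0.5, -0.1, -0.6]
gripper_width: 0.331
finger_force: 59.2
```

View pics/w3.png

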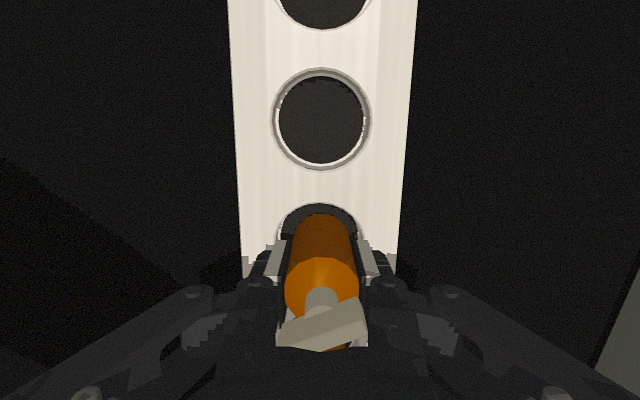

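The flag bottle is centred in the second well, with hole and bottle both at about x=320. I'll lower the last 4 mm, release, and go for bottle a.

```bash
python3 -m inch '[{"travel":[0,0,-0.008],"twist":0,"fingers":0},{"travel":[0,0,-0.016],"twist":0,"fingers":0},{"travel":[0,0,-0.016],"twist":0,"fingers":0},{"travel":[0,0,-0.016],"twist":0,"fingers":0.45},{"travel":[0,0,-0.016],"twist":0,"fingers":0.6},{"travel":[0,0,-0.016],"twist":0,"fingers":0.8},{"travel":[0,0,-0.016],"twist":0,"fingers":1},{"travel":[0,0,-0.016],"twist":0,"fingers":1},{"travel":[0,0,-0.016],"twist":0,"fingers":1},{"travel":[0,0,-0.016],"twist":0,"fingers":1}]' && python3 -m inch '[{"travel":[0,0,0.05],"twist":0,"fingers":1},{"travel":[0,0,0.15],"twist":0,"fingers":1},{"travel":[0,0,0.3],"twist":0,"fingers":1},{"travel":[0,0,0.5],"twist":0,"fingers":1},{"travel":[0,0.2,0.6],"twist":0,"fingers":1},{"travel":[0,0.4,0.6],"twist":0,"fingers":1},{"travel":[0,0.6,0.6],"twist":0,"fingers":1},{"travel":[0,0.8,0.6],"twist":0,"fingers":1},{"travel":[0,1,0.6],"twist":0,"fingers":1},{"travel":[0,1,0.6],"twist":0,"fingers":1}]'
python3 -c "
from h import *
c=cap('top','t2')
print(glass(c,(.56,-.321),.008),glass(c,(.552,-.26),.008),glass(c,(.5935,.1985),.012),glass(c,(.597,.1375),.012))
c=cap('scene','s2')
cv2.imwrite('pics/s2c.png',cv2.resize(c['pixels'][80:350,110:430,::-1],None,fx=2,fy=2))"
```

```text
time: 16.35
eef_pos: [0.5521, -0.2595, 0.1028]
eef_rot: [[-0.144, 0.99, -0.0], [0.99, 0.144, 0.0], [0.0, -0.0, -1.0]]
wrist_force: [0.1, -0.5, -0.8]
gripper_width: 0.998
finger_force: 0.0
time: 17.35
eef_pos: [0.5517, -0.0043, 0.2545]
eef_rot: [[-0.151, 0.989, 0.002], [0.989, 0.151, 0.002], [0.002, 0.002, -1.0]]
wrist_force: [-1.0, -0.7, -0.4]
gripper_width: 1.003
finger_force: 0.0
(array([ 0.5599, -0.322 ]), 55, 0.0004) (array([ 0.5521, -0.2603]), 39, 0.0004) None None
```

View pics/s2c.png

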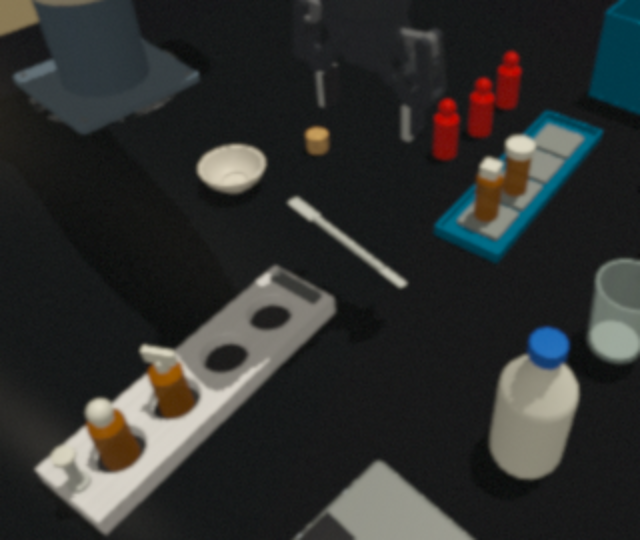

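Ball and flag bottles stand upright in the first two wells at (112,435) and (170,385); the square and flat-cap bottles are still undisturbed in the carrier. Next is bottle a.

```bash
python3 -m inch '[{"travel":[0.166,0.831,0],"twist":0,"fingers":1},{"travel":[0.166,0.831,0],"twist":0,"fingers":1},{"travel":[0.166,0.831,0],"twist":0,"fingers":1},{"travel":[0.166,0.831,0],"twist":0,"fingers":1},{"travel":[0.166,0.831,0],"twist":0,"fingers":1},{"travel":[0.166,0.831,0],"twist":0,"fingers":1},{"travel":[0.166,0.831,-0.15],"twist":0,"fingers":1},{"travel":[0.166,0.831,-0.3],"twist":0,"fingers":1},{"travel":[0.166,0.831,-0.42],"twist":0,"fingers":1},{"travel":[0.166,0.831,-0.51],"twist":0,"fingers":1},{"travel":[0.166,0.831,-0.56],"twist":0,"fingers":1},{"travel":[0.166,0.831,-0.584],"twist":0,"fingers":1}]' && python3 -m inch '[{"travel":[0,0,0],"twist":0,"fingers":1},{"travel":[0,0,0],"twist":0,"fingers":0.3},{"travel":[0,0,0],"twist":0,"fingers":0.3},{"travel":[0,0,0],"twist":0,"fingers":0.2},{"travel":[0,0,0],"twist":0,"fingers":0.2},{"travel":[0,0,0],"twist":0,"fingers":0.1},{"travel":[0,0,0],"twist":0,"fingers":0.1},{"travel":[0,0,0],"twist":0,"fingers":0},{"travel":[0,0,0],"twist":0,"fingers":0}]'
```

```text
time: 18.65
eef_pos: [0.5932, 0.1958, 0.1056]
eef_rot: [[-0.141, 0.99, -0.002], [0.99, 0.141, -0.001], [-0.001, -0.002, -1.0]]
wrist_force: [-0.5, 0.4, 0.4]
gripper_width: 0.996
finger_force: 0.0
time: 19.55
eef_pos: [0.5941, 0.1985, 0.1082]
eef_rot: [[-0.144, 0.99, 0.002], [0.99, 0.144, 0.0], [0.0, 0.002, -1.0]]
wrist_force: [-1.0, 0.9, 5.6]
gripper_width: 0.356
finger_force: 58.6
```

The opening of 0.356 is wider than on the others (0.335), so the pads may be touching the overhanging cap. I'll regrip 6 mm lower.

```bash
python3 -m inch '[{"travel":[0,0,0],"twist":0,"fingers":0.5},{"travel":[0,0,0],"twist":0,"fingers":0.7},{"travel":[0,0,0],"twist":0,"fingers":0.7},{"travel":[0,0,-0.024],"twist":0,"fingers":0.7},{"travel":[0,0,-0.024],"twist":0,"fingers":0.7},{"travel":[0,0,-0.024],"twist":0,"fingers":0.2},{"travel":[0,0,-0.024],"twist":0,"fingers":0.2},{"travel":[0,0,-0.024],"twist":0,"fingers":0.1},{"travel":[0,0,-0.024],"twist":0,"fingers":0},{"travel":[0,0,-0.024],"twist":0,"fingers":0},{"travel":[0,0,-0.024],"twist":0,"fingers":0}]'
```

```text
time: 20.65
eef_pos: [0.5936, 0.1982, 0.1009]
eef_rot: [[-0.144, 0.99, 0.0], [0.99, 0.144, 0.0], [-0.0, 0.0, -1.0]]
wrist_force: [-0.3, 0.6, -0.3]
gripper_width: 0.338
finger_force: 59.1
```

```bash
python3 -m inch '[{"travel":[0,0,0.06],"twist":0,"fingers":0},{"travel":[0,0,0.18],"twist":0,"fingers":0},{"travel":[0,0,0.32],"twist":0,"fingers":0},{"travel":[0,0,0.45],"twist":0,"fingers":0},{"travel":[0,0,0.524],"twist":0,"fingers":0},{"travel":[0,-0.06,0.524],"twist":0,"fingers":0},{"travel":[0,-0.18,0.524],"twist":0,"fingers":0},{"travel":[0,-0.33,0.524],"twist":0,"fingers":0},{"travel":[0,-0.5,0.524],"twist":0,"fingers":0},{"travel":[0,-0.66,0.524],"twist":0,"fingers":0},{"travel":[0,-0.82,0.524],"twist":0,"fingers":0},{"travel":[0,-0.98,0.524],"twist":0,"fingers":0}]' && python3 -m inch '[{"travel":[-0.05,-0.15,0],"twist":0,"fingers":0},{"travel":[-0.1,-0.3,0],"twist":0,"fingers":0},{"travel":[-0.15,-0.45,0],"twist":0,"fingers":0},{"travel":[-0.18,-0.55,0],"twist":0,"fingers":0},{"travel":[-0.199,-0.605,0],"twist":0,"fingers":0},{"travel":[-0.199,-0.605,0],"twist":0,"fingers":0}]' && python3 -m inch '[{"travel":[0,0,0],"twist":0,"fingers":0},{"travel":[0,0,-0.1],"twist":0,"fingers":0},{"travel":[0,0,-0.22],"twist":0,"fingers":0},{"travel":[0,0,-0.32],"twist":0,"fingers":0},{"travel":[0,0,-0.4],"twist":0,"fingers":0},{"travel":[0,0,-0.45],"twist":0,"fingers":0},{"travel":[0,0,-0.49],"twist":0,"fingers":0},{"travel":[0,0,-0.51],"twist":0,"fingers":0},{"travel":[0,0,-0.524],"twist":0,"fingers":0},{"travel":[0,0,-0.524],"twist":0,"fingers":0}]'; python3 -c "
from h import *
c=cap('wrist','w4')"
```

```text
time: 21.85
eef_pos: [0.5923, -0.0493, 0.2304]
eef_rot: [[-0.143, 0.99, -0.003], [0.99, 0.143, -0.0], [0.0, -0.003, -1.0]]
wrist_force: [0.9, -0.1, -0.6]
gripper_width: 0.338
finger_force: 59.2
time: 22.45
eef_pos: [0.5425, -0.1998, 0.2309]
eef_rot: [[-0.14, 0.99, -0.002], [0.99, 0.14, 0.001], [0.001, -0.002, -1.0]]
wrist_force: [0.7, 0.2, -0.6]
gripper_width: 0.336
finger_force: 59.3
time: 23.45
eef_pos: [0.5442, -0.1981, 0.1013]
eef_rot: [[-0.144, 0.99, 0.001], [0.99, 0.144, -0.0], [-0.0, 0.001, -1.0]]
wrist_force: [-0.4, -0.3, -1.1]
gripper_width: 0.335
finger_force: 59.3
```

View pics/w4.png

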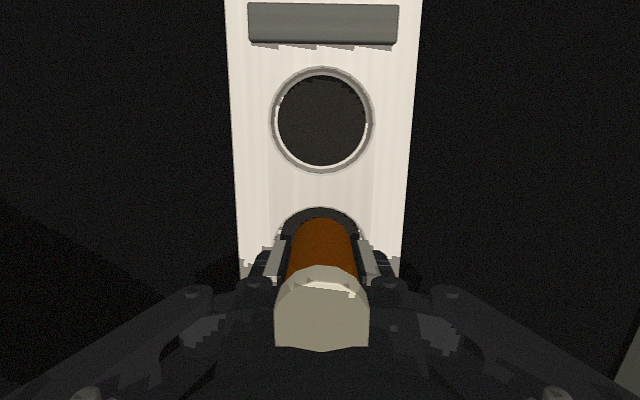

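The flat-cap bottle is centred in the third well (x≈320). I'll lower 4 mm, release, and fetch bottle d.

```bash
python3 -m inch '[{"travel":[0,0,-0.008],"twist":0,"fingers":0},{"travel":[0,0,-0.016],"twist":0,"fingers":0},{"travel":[0,0,-0.016],"twist":0,"fingers":0},{"travel":[0,0,-0.016],"twist":0,"fingers":0.45},{"travel":[0,0,-0.016],"twist":0,"fingers":0.6},{"travel":[0,0,-0.016],"twist":0,"fingers":0.8},{"travel":[0,0,-0.016],"twist":0,"fingers":1},{"travel":[0,0,-0.016],"twist":0,"fingers":1},{"travel":[0,0,-0.016],"twist":0,"fingers":1},{"travel":[0,0,-0.016],"twist":0,"fingers":1}]' && python3 -m inch '[{"travel":[0,0,0.05],"twist":0,"fingers":1},{"travel":[0,0,0.15],"twist":0,"fingers":1},{"travel":[0,0,0.3],"twist":0,"fingers":1},{"travel":[0,0,0.5],"twist":0,"fingers":1},{"travel":[0,0.2,0.624],"twist":0,"fingers":1},{"travel":[0,0.4,0.624],"twist":0,"fingers":1},{"travel":[0,0.6,0.624],"twist":0,"fingers":1},{"travel":[0,0.8,0.624],"twist":0,"fingers":1},{"travel":[0,1,0.624],"twist":0,"fingers":1},{"travel":[0,1,0.624],"twist":0,"fingers":1}]'
python3 -m inch '[{"travel":[0.213,0.341,0],"twist":0,"fingers":1},{"travel":[0.213,0.341,0],"twist":0,"fingers":1},{"travel":[0.213,0.341,0],"twist":0,"fingers":1},{"travel":[0.213,0.341,0],"twist":0,"fingers":1},{"travel":[0.213,0.341,-0.15],"twist":0,"fingers":1},{"travel":[0.213,0.341,-0.3],"twist":0,"fingers":1},{"travel":[0.213,0.341,-0.42],"twist":0,"fingers":1},{"travel":[0.213,0.341,-0.51],"twist":0,"fingers":1},{"travel":[0.213,0.341,-0.56],"twist":0,"fingers":1},{"travel":[0.213,0.341,-0.584],"twist":0,"fingers":1},{"travel":[0.213,0.341,-0.584],"twist":0,"fingers":1}]' && python3 -m inch '[{"travel":[0,0,0],"twist":0,"fingers":0.3},{"travel":[0,0,0],"twist":0,"fingers":0.3},{"travel":[0,0,0],"twist":0,"fingers":0.2},{"travel":[0,0,0],"twist":0,"fingers":0.2},{"travel":[0,0,0],"twist":0,"fingers":0.1},{"travel":[0,0,0],"twist":0,"fingers":0.1},{"travel":[0,0,0],"twist":0,"fingers":0},{"travel":[0,0,0],"twist":0,"fingers":0}]'
```

```text
time: 24.5
eef_pos: [0.5438, -0.198, 0.0969]
eef_rot: [[-0.144, 0.99, -0.0], [0.99, 0.144, 0.0], [0.0, -0.0, -1.0]]
wrist_force: [-0.5, 0.8, -0.4]
gripper_width: 0.999
finger_force: 0.0
time: 25.5
eef_pos: [0.5434, 0.0569, 0.2544]
eef_rot: [[-0.15, 0.989, 0.001], [0.989, 0.15, 0.002], [0.002, 0.002, -1.0]]
wrist_force: [-0.2, 0.0, -0.5]
gripper_width: 1.001
finger_force: 0.0
time: 26.6
eef_pos: [0.597, 0.1364, 0.1073]
eef_rot: [[-0.143, 0.99, 0.0], [0.99, 0.143, -0.0], [-0.0, 0.0, -1.0]]
wrist_force: [0.0, -0.0, 0.3]
gripper_width: 0.998
finger_force: 0.0
time: 27.4
eef_pos: [0.5977, 0.1374, 0.108]
eef_rot: [[-0.144, 0.99, 0.002], [0.99, 0.144, 0.0], [0.0, 0.002, -1.0]]
wrist_force: [-0.2, 0.7, 6.4]
gripper_width: 0.334
finger_force: 59.4
```

```bash
python3 -m inch '[{"travel":[0,0,0.06],"twist":0,"fingers":0},{"travel":[0,0,0.18],"twist":0,"fingers":0},{"travel":[0,0,0.32],"twist":0,"fingers":0},{"travel":[0,0,0.44],"twist":0,"fingers":0},{"travel":[0,0,0.5],"twist":0,"fingers":0},{"travel":[0,-0.06,0.5],"twist":0,"fingers":0},{"travel":[-0.04,-0.18,0.5],"twist":0,"fingers":0},{"travel":[-0.08,-0.33,0.5],"twist":0,"fingers":0},{"travel":[-0.12,-0.5,0.5],"twist":0,"fingers":0},{"travel":[-0.16,-0.66,0.5],"twist":0,"fingers":0},{"travel":[-0.2,-0.82,0.5],"twist":0,"fingers":0},{"travel":[-0.245,-0.96,0.5],"twist":0,"fingers":0}]' && python3 -m inch '[{"travel":[0,-0.08,0],"twist":0,"fingers":0},{"travel":[0,-0.135,0],"twist":0,"fingers":0},{"travel":[0,-0.135,0],"twist":0,"fingers":0},{"travel":[0,-0.135,-0.1],"twist":0,"fingers":0},{"travel":[0,-0.135,-0.22],"twist":0,"fingers":0},{"travel":[0,-0.135,-0.32],"twist":0,"fingers":0},{"travel":[0,-0.135,-0.4],"twist":0,"fingers":0},{"travel":[0,-0.135,-0.44],"twist":0,"fingers":0},{"travel":[0,-0.135,-0.47],"twist":0,"fingers":0},{"travel":[0,-0.135,-0.49],"twist":0,"fingers":0},{"travel":[0,-0.135,-0.5],"twist":0,"fingers":0},{"travel":[0,-0.135,-0.5],"twist":0,"fingers":0}]'; python3 -c "
from h import *
c=cap('wrist','w5')"
```

```text
time: 28.6
eef_pos: [0.5337, -0.1053, 0.229]
eef_rot: [[-0.143, 0.99, -0.005], [0.99, 0.143, 0.0], [0.001, -0.004, -1.0]]
wrist_force: [0.5, -1.4, -0.7]
gripper_width: 0.332
finger_force: 59.3
time: 29.8
eef_pos: [0.5362, -0.1366, 0.1074]
eef_rot: [[-0.144, 0.99, 0.001], [0.99, 0.144, -0.0], [-0.0, 0.001, -1.0]]
wrist_force: [0.7, 0.5, -0.8]
gripper_width: 0.336
finger_force: 59.4
```

View pics/w5.png

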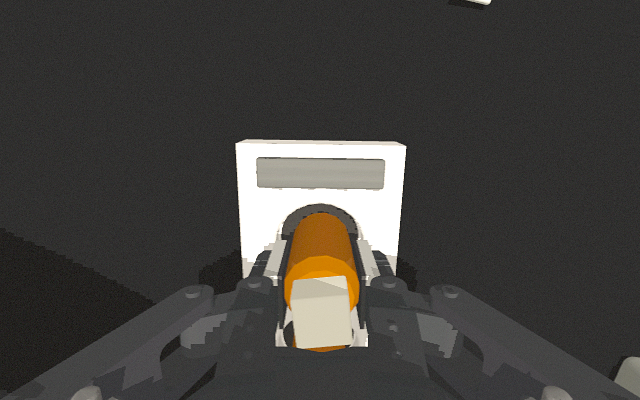

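The block-cap bottle is centred in the last well, beside the bar at (320,173). I'll lower, release, retreat and check.

```bash
python3 -m inch '[{"travel":[0,0,-0.008],"twist":0,"fingers":0},{"travel":[0,0,-0.016],"twist":0,"fingers":0},{"travel":[0,0,-0.016],"twist":0,"fingers":0},{"travel":[0,0,-0.016],"twist":0,"fingers":0.45},{"travel":[0,0,-0.016],"twist":0,"fingers":0.6},{"travel":[0,0,-0.016],"twist":0,"fingers":0.8},{"travel":[0,0,-0.016],"twist":0,"fingers":1},{"travel":[0,0,-0.016],"twist":0,"fingers":1},{"travel":[0,0,-0.016],"twist":0,"fingers":1},{"travel":[0,0,-0.016],"twist":0,"fingers":1}]' && python3 -m inch '[{"travel":[0,0,0.05],"twist":0,"fingers":1},{"travel":[0,0,0.15],"twist":0,"fingers":1},{"travel":[0,0,0.3],"twist":0,"fingers":1},{"travel":[0,0,0.5],"twist":0,"fingers":1},{"travel":[0,0.2,0.7],"twist":0,"fingers":1},{"travel":[0,0.4,0.7],"twist":0,"fingers":1},{"travel":[0,0.6,0.7],"twist":0,"fingers":1},{"travel":[0,0.8,0.7],"twist":0,"fingers":1},{"travel":[0,1,0.7],"twist":0,"fingers":1},{"travel":[0,1,0.7],"twist":0,"fingers":1},{"travel":[0,1,0.7],"twist":0,"fingers":1}]'
python3 -c "
from h import *
c=cap('scene','s3');W=world(c)
for g in [(.536,-.136),(.544,-.198),(.552,-.259),(.56,-.321)]:
    m=(np.hypot(W[...,0]-g[0],W[...,1]-g[1])<.02)&(W[...,2]<.12); print(glass(c,g,.022),W[m][:,2].max().round(4))
cv2.imwrite('pics/s3c.png',cv2.resize(c['pixels'][80:350,110:430,::-1],None,fx=2,fy=2))"
```

```text
time: 30.85
eef_pos: [0.5358, -0.1365, 0.1029]
eef_rot: [[-0.144, 0.99, -0.0], [0.99, 0.144, 0.0], [0.0, -0.0, -1.0]]
wrist_force: [-0.5, 0.1, 0.0]
gripper_width: 1.0
finger_force: 0.0
time: 31.95
eef_pos: [0.5356, 0.1158, 0.2788]
eef_rot: [[-0.148, 0.989, 0.001], [0.989, 0.148, 0.0], [0.0, 0.001, -1.0]]
wrist_force: [0.6, 0.5, -1.1]
gripper_width: 1.002
finger_force: 0.0
(array([ 0.5363, -0.1359]), 215, 0.001) 0.0828
(array([ 0.5443, -0.1979]), 152, 0.0006) 0.077
(array([ 0.5525, -0.2594]), 295, 0.0016) 0.0911
(array([ 0.5598, -0.3217]), 333, 0.0014) 0.0885
```

View pics/s3c.png

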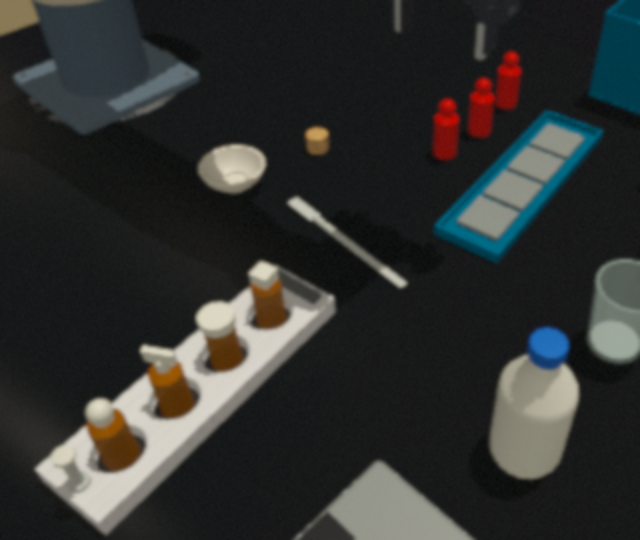

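All four bottles stand upright in order from the post: ball (112,435), flag (170,385), flat cap (222,335), block (268,295). Their top heights match bottles standing on the 8 mm well floor.

```bash
python3 -c "
from plant import *
print(close_job())"
```

```text
the job is handed in; nothing more can be done
None
```

All four bottles stand upright in the rack in order from the post (ball, flag, flat cap, block), and the job is handed in at about 32 s on the robot's clock; no verdict was returned.

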